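# Prove the latch of the welding bench's stop button

## Task

Do the daily check of the bench's latching stop button, the mushroom head with three raised ribs: press it right in with a fingertip and take the finger off, so that it stays latched in by itself. Then push one of its ribs round clockwise (seen from above) with a fingertip until the head springs out again, and leave it out and turned back to rest. Do not force the head, leave the smooth mushroom button unpressed and leave the loose things around it where they stand.

Things in the scene. Friction and masses are not known exactly. Their poses are not given: they have to be found in the camera images.
- stop_hub (a point): Centre of the flat top of the ribbed grey plastic mushroom head of the stop button; it moves and turns with the head. z up; out at rest it is 132 mm above the table. The head is 32 mm tall: a hub 30 mm across, on a round disc 84 mm across and 12 mm thick whose upper face is 20 mm below this point. One rib lies along this frame's +x, the others at +120 and -120 degrees about z.
- stop_rib (a point): Point on the axis-line of the rib along +x, 33 mm from the button's axis, on the rib's top, level with the hub's top; moves with the head. The three ribs are straight, radial, 12 mm wide, stand 20 mm proud of the disc and end 41 mm from the axis.
- stop_box_top (a point): Centre of the lid of the stop button's box, 80 mm above the table, on the button's axis; does not move. The box is painted grey, 130 x 130 mm, 80 mm high, bolted down; an 8 mm high aluminium collar, 62 mm across, sits on its lid under the button.
- stop_push (a joint): How far the stop button is pushed in, m: 0 out, 0.011 hard stop. The spring pushes back with 4.5 N at first, rising slowly to 7 to 8 N just before the stop, so a force stop below 9 N may end short of the latch. Pushed beyond 0.0095 it latches: on letting go it stays in at about 0.008. Latched, only turning frees it.
- stop_turn (a joint): How far the head is turned clockwise seen from above (negative about world z), rad: 0 at rest, stop at 0.9. A spring turns it back to 0 when it is let go: 0.03 N m at 0, 0.1 N m at 0.9. Latched, it comes free at 0.4 to 0.55 rad; the head then springs out by 8 mm, even while the finger is still at the rib. Held turned beyond that, it does not latch.
- palm_top (a point): Centre of the domed top of the smooth mushroom button (same grey plastic, 84 mm across, no ribs, 32 mm tall, top 132 mm above the table), on an identical grey box whose axis is below this point. Not to be pressed. The two boxes may be in either place, left or right.
- palm (a joint): How far the smooth button is pushed in, m: 0 out, 0.008 fully in. It springs back.
- stub_mid (a point): Centre (half-way up) of a loose steel tube stub standing on end, 50 mm across, 60 mm high. Leave alone.
- offcut_mid (a point): Centre of a loose aluminium square-tube offcut lying down, 40 x 160 x 40 mm, long along its y. Leave alone.
- can_mid (a point): Centre (half-way up) of a loose standing can, 65 mm across, 120 mm high. Leave alone.
Things that resemble listed ones, but are neither listed nor needed, are in the scene too. Leave any blue look-alike of the part that bears offcut_mid alone.

How it is judged:
By the outcome, as a careful person would: the job done as asked, in the order asked, and still so for the second after the job is handed in, with the robot touching nothing.
It also fails if it takes over 48 s, if anything falls off the work surface, if the arm or the gripper's body presses on something with over 40 N, if the wrist force passes 120 N, or if a joint passes its speed limit or range.

## Robot

A 6-joint arm with a two-finger parallel gripper is mounted at the origin on the work surface. World frame = base frame: x ahead of the robot, y to its left, z up, the work surface at z = 0. Lengths are in m, angles in rad, forces in N, time in s.
With the tool pointing down it reaches from about 0.35 to 0.975 m from the base axis. Payload 17.4 kg.
Tool frame: the origin (TCP) lies midway between the tips of the shut fingers; the grasp point (between the pads) lies 19 mm behind it; z points along the fingers, y is the direction in which the jaws open and shut (so a half turn about z gives the same grasp; the last joint's range is limited). The gripper opens to 85 mm and grips with 20 to 120 N. Pads are 22 mm wide; open, the fingers measure 114 mm over their backs; the gripper's body (76 mm by 85 mm) begins 54 mm behind the grasp point. The pads swing forward as they close: fully open they stand 13 mm farther back than shut.
Start: joints at [1.223, 0.116, 1.442, -0, 1.584, -0.038], TCP at [0.206, 0.643, 0.231] pointing down, gripper open.
Joint ranges: [-2.83, 2.83], [-0.83, 2.19], [0.07, 2.5], [-1.14, 4.28], [0.01, 3], [-2.97, 2.97]. Speed limits (rad/s): [1.89, 1.89, 2.22, 3.14, 3.14, 3.14].

## Interface

Orientations are given as [roll, pitch, yaw] about the fixed x, y, z axes, in that order (R = Rz(yaw) Ry(pitch) Rx(roll)).
In Python, from station import monitor, capture, camera_model, ticket gives the robot as it stands. The module is installed in compiled form; this text tells all that it offers.
- The arm moves only by the tool carry_out, never from a script. Its argument "increments" is a list of rows, each an object with "translation": the shift along the world's x, y, z in mm, a list of three; "yaw": the turn about the world's z in rad; "grip": the opening in per cent of the stroke, from 0 (shut) to 100 (fully open). In form: [{"translation": [dx, dy, dz], "yaw": yaw, "grip": grip}, ...]. A call has 1 to 20 rows; each row is the pose to reach, as a shift and turn from the pose measured when the call began; what a row does not reach only later rows make up. A row lasts 1/12 s, in which the tool goes at most 41.7 mm and 7.16 degrees, less where a joint would pass 70% of its speed; a pose out of reach is approached as far as the arm can. A call with a gripper value outside its range is refused whole. The fingers move at their own pace and stop on an object; "squeeze" is the grip in N (left out, the last holds). Time passes only in rows, so rows that repeat a pose let the fingers close. It gives the time, the measured TCP pose, the force and the opening at its end, in the units of the state.
- monitor.observe(): the state, without advancing time (a new reading comes with each control period).
- capture(name): name is "scene" or "side" or "wrist"; returns (picture, depth): 480x640x3 uint8, red, green, blue; 480x640 float32, m along the optical axis (not along the pixel's ray), 0 where there is no reading.
- camera_model(name): a dict with "K" (3x3 intrinsics, pixels), "origin" and "rotation" of the camera in the world; the wrist camera has in their place "tool_from_camera" (4x4, takes a point from camera to tool coordinates, whose origin is the TCP and whose axes are the flange's). Camera axes: x right, y up, looking along -z (the intrinsics and any distortion apply to the point x, -y, -z); pixel columns grow to the right and rows downward; lengths in m; the calibration is good to about 2 mm. A picture is of the moment at which its call begins: read the wrist's pose just before it. camera_model takes no time and is no camera call.
- ticket.sign_off(): hands the job in, once; it reports no verdict.
The state is a dict: "time_s": time; "joint_pos": joint angles; "joint_vel": joint speeds; "effort": joint torques, N m; "ee_pos": TCP position; "orientation": TCP orientation; "wrist_force": force on the tool from outside, world axes, zero at the start; "wrist_torque": the same for the moment, N m; "finger_gap": opening from 0.0 (shut) to 1.0 (fully open).
Only numpy, scipy, OpenCV 4.12 (cv2) and the standard library are available. Lean on these libraries where they do the work, as an engineer would, in place of code of your own. Each camera call takes 0.05 s, during which the arm holds its last target. There are 200 camera calls.

## Working session

There is one attempt and no reset: what is moved stays moved. The work goes in short steps, Python scripts to look and compute and a tool call to move; the robot and the scene stay as the last step left them, time stands still between calls to the robot, and variables do not carry over. Pictures are saved under pics/ and viewed, about 8 in all and at most 12, crops included, and the job is handed in when it is done.

Besides the shell and the picture viewer there is one more tool, called after "Emit:" as name(argument=value, ...), one argument or row to a line, values as JSON. carry_out: Moves the arm, as the interface text tells. Its arguments: {"type":"object","properties":{"increments":{"type":"array"},"squeeze":{"type":"number"}},"required":["increments"]}

```bash
mkdir -p pics; cat > h.py <<'E'
import numpy as np, cv2
from scipy.spatial.transform import Rotation as Ro
from station import monitor, capture, camera_model, ticket
def cam(n, s=None):
    m=camera_model(n); K=np.array(m["K"])
    if n=="wrist":
        T=np.array(m["tool_from_camera"]); R=Ro.from_euler('xyz',s["orientation"]).as_matrix()
        return K,R@T[:3,:3],R@T[:3,3]+np.array(s["ee_pos"])
    return K,np.array(m["rotation"]),np.array(m["origin"])
def cloud(d,K,R,o):
    v,u=np.mgrid[:480,:640]
    p=np.stack([(u-K[0,2])/K[0,0]*d,-(v-K[1,2])/K[1,1]*d,-d],-1)
    return p@R.T+o
E
python3 - <<'E'
from h import *
s=monitor.observe(); print(s)
print(camera_model("scene").keys())
for n in ("scene","side"):
    p,d=capture(n); cv2.imwrite(f"pics/{n}0.png",p[:,:,::-1])
    np.savez(f"/tmp/{n}.npz",p=p,d=d)
    P=cloud(d,*cam(n)); np.save(f"/tmp/{n}P.npy",P)
    m=((P[:,:,2]>.09)&(P[:,:,2]<.14)&(d>0)&(np.hypot(P[:,:,0],P[:,:,1])>.25)).astype(np.uint8)
    k,l,st,c=cv2.connectedComponentsWithStats(m)
    for i in range(1,k):
        if st[i,4]>150:
            q=P[l==i]; print(n,st[i],q.min(0).round(3),q.max(0).round(3))
E
```

```text
{'time_s': 0.0, 'joint_pos': array([ 1.22320998e+00,  1.16485334e-01,  1.44229824e+00, -9.48473182e-06,
        1.58400602e+00, -3.77964174e-02]), 'joint_vel': array([ 0.0015388 , -0.00022903,  0.00034169, -0.00151756,  0.00062668,
       -0.00103522]), 'effort': array([-1.01122980e-03, -7.32001376e+01, -6.32482624e+01, -2.10536368e-04,
        6.39755701e-03, -4.11560040e-05]), 'ee_pos': array([0.20571864, 0.64267315, 0.23054214]), 'orientation': array([-3.14039621e+00, -3.57518495e-05,  2.83180258e+00]), 'wrist_force': array([-0.26879387, -0.38255978,  0.43447336]), 'wrist_torque': array([ 0.01554022, -0.00973291,  0.0305025 ]), 'finger_gap': 1.000989413456841}
dict_keys(['K', 'origin', 'rotation'])Traceback (most recent call last):
  File "<stdin>", line 7, in <module>
  File "h.py", line 13, in cloud
    return p@R.T+o
           ~~~~~^~
ValueError: operands could not be broadcast together with shapes (480,640) (3,)
```

View pics/scene0.png

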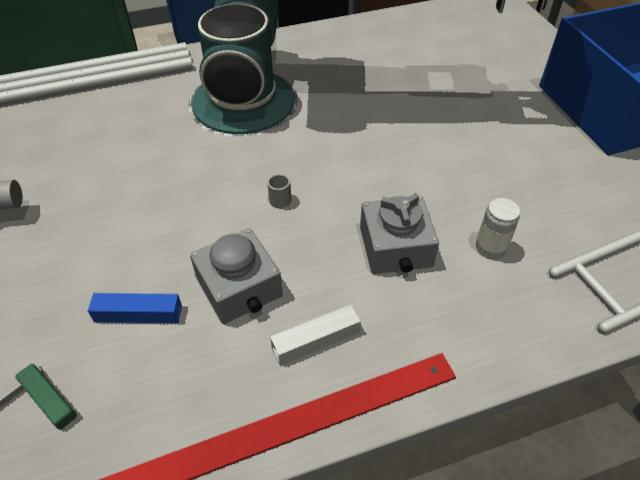

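The scene view faces the robot. The ribbed button is at about (402,212), the smooth one at (233,255), the can at (498,228), the stub at (280,190) and the white offcut at (316,335). The "rotation" isn't a matrix, so I'll check its form.

```bash
python3 - <<'E'
from h import *
for n in ("scene","side"): 
    m=camera_model(n); print(n,m)
    r=np.array(m["rotation"]).ravel()
    if len(r)==3:
        for nm,R in (("rpy",Ro.from_euler('xyz',r).as_matrix()),("rotvec",Ro.from_rotvec(r).as_matrix())): print(nm,"look",-R[:,2].round(3),"right",R[:,0].round(3))
m=camera_model("wrist");print(m)
E
```

```text
scene {'K': array([[571.01886917,   0.        , 323.61733897],
       [  0.        , 571.01886917, 235.88397789],
       [  0.        ,   0.        ,   1.        ]]), 'origin': array([ 1.26109243, -0.20470895,  0.92915823]), 'rotation': array([0.70207663, 0.00200961, 1.23905365])}
rpy look [-0.611  0.209 -0.764] right [ 0.326  0.945 -0.002]
rotvec look [-0.368  0.487 -0.792] right [0.354 0.861 0.365]
side {'K': array([[479.70050192,   0.        , 321.65723426],
       [  0.        , 479.70050192, 240.54927664],
       [  0.        ,   0.        ,   1.        ]]), 'origin': array([0.46079621, 0.75045498, 0.93370542]), 'rotation': array([ 0.74273561, -0.0137519 , -2.95114782])}
rpy look [ 0.118 -0.666 -0.737] right [-0.982 -0.189  0.014]
rotvec look [ 0.473  0.015 -0.881] right [-0.876 -0.097 -0.472]
{'K': array([[368.52944431,   0.        , 317.94692992],
       [  0.        , 368.52944431, 241.83562579],
       [  0.        ,   0.        ,   1.        ]]), 'tool_from_camera': array([[ 8.19146676e-05,  9.60286749e-01,  2.79014968e-01,
         7.16330070e-02],
       [ 9.99999689e-01, -2.97471583e-04,  7.30223825e-04,
        -6.21388837e-04],
       [ 7.84223288e-04,  2.79014821e-01, -9.60286475e-01,
        -1.43516338e-01],
       [ 0.00000000e+00,  0.00000000e+00,  0.00000000e+00,
         1.00000000e+00]])}
```

The rotation is rpy: it gives a level right axis.

```bash
sed -i 's/return K,np.array(m\["rotation"\])/return K,Ro.from_euler("xyz",m["rotation"]).as_matrix()/' h.py
python3 - <<'E'
from h import *
for n in ("scene","side"):
    p,d=capture(n); cv2.imwrite(f"pics/{n}0.png",p[:,:,::-1])
    P=cloud(d,*cam(n)); Z=P[:,:,2]
    for lo,hi in ((.092,.145),(.124,.145)):
      m=((Z>lo)&(Z<hi)&(d>0)&(np.hypot(P[:,:,0],P[:,:,1])>.25)&(P[:,:,0]<.95)).astype(np.uint8)
      k,l,st,c=cv2.connectedComponentsWithStats(m)
      for i in range(1,k):
        if st[i,4]>60:
            q=P[l==i]; print(n,lo,st[i],((q.min(0)+q.max(0))/2).round(3),np.ptp(q,0).round(3),q[:,2].max().round(3))
E
```

```text
scene 0.092 [586  22  54  25 793] [0.207 0.966 0.119] [0.014 0.188 0.053] 0.145
scene 0.092 [ 549   39   91   86 2164] [0.351 0.8   0.119] [0.305 0.054 0.053] 0.145
scene 0.092 [ 379  193   44   37 1240] [0.595 0.181 0.118] [0.084 0.083 0.037] 0.136
scene 0.092 [484 198  36  33 920] [0.663 0.367 0.108] [0.064 0.064 0.033] 0.125
scene 0.092 [ 210  234   46   39 1421] [ 0.591 -0.152  0.117] [0.078 0.083 0.035] 0.135
scene 0.124 [586  22  54  17 351] [0.207 0.958 0.135] [0.014 0.172 0.021] 0.145
scene 0.124 [552  39  88  76 867] [0.351 0.793 0.134] [0.305 0.037 0.021] 0.145
scene 0.124 [381 193  38  29 419] [0.601 0.184 0.13 ] [0.07  0.073 0.012] 0.136
scene 0.124 [213 234  37  28 684] [ 0.588 -0.153  0.129] [0.065 0.064 0.01 ] 0.135
side 0.092 [405  57   9  16 102] [ 0.451 -0.871  0.119] [0.024 0.022 0.053] 0.145
side 0.092 [ 461   66   43   56 1526] [ 0.195 -0.789  0.11 ] [0.145 0.372 0.036] 0.128
side 0.092 [320 184  33  26 677] [ 0.587 -0.145  0.119] [0.082 0.077 0.035] 0.137
side 0.092 [ 286  284   40   36 1155] [0.593 0.183 0.119] [0.083 0.084 0.036] 0.137
side 0.092 [ 231  360   36   39 1081] [0.66  0.371 0.109] [0.063 0.063 0.034] 0.126
side 0.124 [322 184  29  19 371] [ 0.587 -0.149  0.13 ] [0.071 0.069 0.013] 0.137
side 0.124 [287 284  36  31 401] [0.598 0.185 0.131] [0.07  0.075 0.013] 0.137
```

View pics/side0.png

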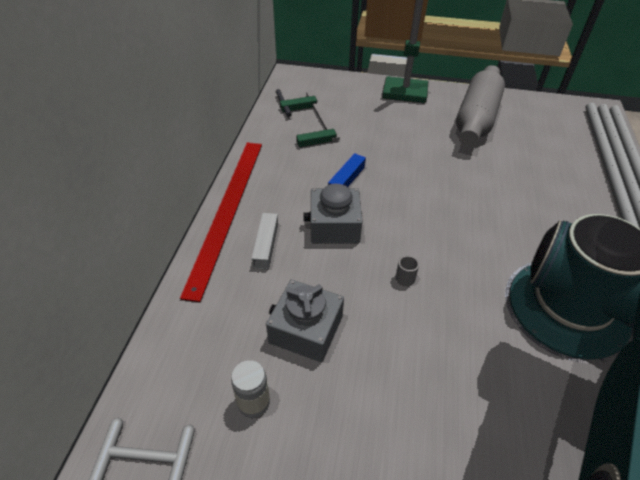

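Ribbed button axis is at about (0.594, 0.182). Going above it with the fingers shut.

Emit:
carry_out(
  increments=[
    {"translation": [39, -46, 0], "yaw": 0, "grip": 0},
    {"translation": [65, -77, 0], "yaw": 0, "grip": 0},
    {"translation": [91, -108, 0], "yaw": 0, "grip": 0},
    {"translation": [117, -139, 0], "yaw": 0, "grip": 0},
    {"translation": [143, -170, 0], "yaw": 0, "grip": 0},
    {"translation": [169, -201, 0], "yaw": 0, "grip": 0},
    {"translation": [195, -232, 0], "yaw": 0, "grip": 0},
    {"translation": [221, -263, 0], "yaw": 0, "grip": 0},
    {"translation": [247, -294, 0], "yaw": 0, "grip": 0},
    {"translation": [273, -325, 0], "yaw": 0, "grip": 0},
    {"translation": [299, -356, 0], "yaw": 0, "grip": 0},
    {"translation": [325, -387, 0], "yaw": 0, "grip": 0},
    {"translation": [351, -418, 0], "yaw": 0, "grip": 0},
    {"translation": [370, -440, 0], "yaw": 0, "grip": 0},
    {"translation": [388, -461, 0], "yaw": 0, "grip": 0},
    {"translation": [388, -461, 0], "yaw": 0, "grip": 0},
    {"translation": [388, -461, 0], "yaw": 0, "grip": 0},
    {"translation": [388, -461, 0], "yaw": 0, "grip": 0},
    {"translation": [388, -461, 0], "yaw": 0, "grip": 0},
  ],
)

```text
time_s: 1.73
ee_pos: [0.5932, 0.1825, 0.2308]
orientation: [-3.141, -0.0, 2.833]
wrist_force: [-0.3, 0.1, 0.2]
finger_gap: -0.003
```

```bash
cat > look.py <<'E'
from h import *
import sys
s=monitor.observe(); p,d=capture("wrist"); K,R,o=cam("wrist",s)
cv2.imwrite(f"pics/{sys.argv[1]}.png",p[:,:,::-1])
P=cloud(d,K,R,o); Z=P[:,:,2]
print(s["time_s"],s["ee_pos"].round(4),s["orientation"].round(3),s["wrist_force"].round(2),s["finger_gap"])
near=np.hypot(P[:,:,0]-.594,P[:,:,1]-.182)<.06
for lo,hi in ((.09,.12),(.12,.145)):
    q=P[near&(Z>lo)&(Z<hi)&(d>0)]
    print(lo,len(q),q.min(0).round(4),q.max(0).round(4),np.median(q,0).round(4))
q=P[near&(Z>.095)&(Z<.16)&(d>0)]
h,e=np.histogram(q[:,2],np.arange(.095,.16,.002)); print(dict(zip(e.round(3),h)))
# rib angles about disc centre
q=P[near&(Z>.119)&(Z<.145)&(d>0)][:,:2]
c=np.array([float(a) for a in sys.argv[2:4]]) if len(sys.argv)>3 else np.array([.594,.182])
v=q-c; r=np.hypot(*v.T); a=np.degrees(np.arctan2(v[:,1],v[:,0])); k=(r>.022)&(r<.042)
h,e=np.histogram(a[k],np.arange(-180,181,10)); print(dict(zip(e,h)))
E
python3 look.py w1
```

```text
1.7333 [0.5932 0.1825 0.2308] [-3.141 -0.     2.833] [-0.3   0.1   0.18] -0.0027198412280837257
0.09 6101 [0.5506 0.1391 0.1041] [0.6334 0.2226 0.1199] [0.5896 0.1855 0.1127]
0.12 3509 [0.5621 0.1471 0.1201] [0.6294 0.2208 0.135 ] [0.5848 0.1797 0.1327]
{np.float64(0.095): np.int64(0), np.float64(0.097): np.int64(0), np.float64(0.099): np.int64(0), np.float64(0.101): np.int64(0), np.float64(0.103): np.int64(3), np.float64(0.105): np.int64(16), np.float64(0.107): np.int64(61), np.float64(0.109): np.int64(196), np.float64(0.111): np.int64(3610), np.float64(0.113): np.int64(2056), np.float64(0.115): np.int64(60), np.float64(0.117): np.int64(61), np.float64(0.119): np.int64(72), np.float64(0.121): np.int64(62), np.float64(0.123): np.int64(71), np.float64(0.125): np.int64(65), np.float64(0.127): np.int64(64), np.float64(0.129): np.int64(137), np.float64(0.131): np.int64(1926), np.float64(0.133): np.int64(1150), np.float64(0.135): np.int64(0), np.float64(0.137): np.int64(0), np.float64(0.139): np.int64(0), np.float64(0.141): np.int64(0), np.float64(0.143): np.int64(0), np.float64(0.145): n
[... 525 characters left out ...]
), np.int64(-70): np.int64(0), np.int64(-60): np.int64(0), np.int64(-50): np.int64(0), np.int64(-40): np.int64(0), np.int64(-30): np.int64(54), np.int64(-20): np.int64(80), np.int64(-10): np.int64(84), np.int64(0): np.int64(4), np.int64(10): np.int64(0), np.int64(20): np.int64(0), np.int64(30): np.int64(0), np.int64(40): np.int64(0), np.int64(50): np.int64(0), np.int64(60): np.int64(0), np.int64(70): np.int64(0), np.int64(80): np.int64(0), np.int64(90): np.int64(1), np.int64(100): np.int64(161), np.int64(110): np.int64(237), np.int64(120): np.int64(192), np.int64(130): np.int64(2), np.int64(140): np.int64(0), np.int64(150): np.int64(0), np.int64(160): np.int64(0), np.int64(170): np.int64(0)}
```

View pics/w1.png

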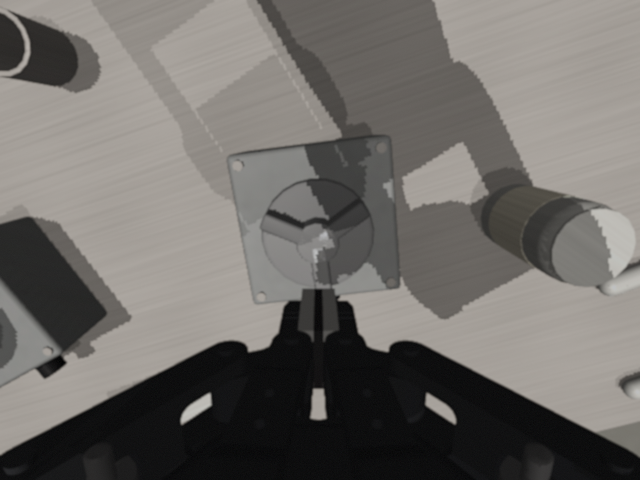

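The ribbed head is at rest (hub at about (318,232), top 132 mm), and two of its ribs show at the upper left and right. The centre is about (0.5925, 0.181). I'll descend to just above the hub, then press in slowly.

Emit:
carry_out(
  increments=[
    {"translation": [-0.7, -1.5, -25], "yaw": 0, "grip": 0},
    {"translation": [-0.7, -1.5, -50], "yaw": 0, "grip": 0},
    {"translation": [-0.7, -1.5, -75], "yaw": 0, "grip": 0},
    {"translation": [-0.7, -1.5, -88], "yaw": 0, "grip": 0},
    {"translation": [-0.7, -1.5, -94], "yaw": 0, "grip": 0},
    {"translation": [-0.7, -1.5, -96], "yaw": 0, "grip": 0},
    {"translation": [-0.7, -1.5, -96], "yaw": 0, "grip": 0},
    {"translation": [-0.7, -1.5, -96], "yaw": 0, "grip": 0},
  ],
)

```text
time_s: 2.45
ee_pos: [0.593, 0.1814, 0.1364]
orientation: [3.141, 0.002, 2.833]
wrist_force: [1.0, -0.5, 0.8]
finger_gap: -0.001
```

Emit:
carry_out(
  increments=[
    {"translation": [0, 0, -1], "yaw": 0, "grip": 0},
    {"translation": [0, 0, -2], "yaw": 0, "grip": 0},
    {"translation": [0, 0, -3], "yaw": 0, "grip": 0},
    {"translation": [0, 0, -4], "yaw": 0, "grip": 0},
    {"translation": [0, 0, -5], "yaw": 0, "grip": 0},
    {"translation": [0, 0, -6], "yaw": 0, "grip": 0},
    {"translation": [0, 0, -6], "yaw": 0, "grip": 0},
  ],
)

```text
time_s: 3.03
ee_pos: [0.5931, 0.1814, 0.1308]
orientation: [3.141, 0.002, 2.833]
wrist_force: [-1.6, 0.2, 4.6]
finger_gap: 0.0
```

Emit:
carry_out(
  increments=[
    {"translation": [0, 0, -1.5], "yaw": 0, "grip": 0},
    {"translation": [0, 0, -3], "yaw": 0, "grip": 0},
    {"translation": [0, 0, -4.5], "yaw": 0, "grip": 0},
    {"translation": [0, 0, -6], "yaw": 0, "grip": 0},
    {"translation": [0, 0, -7], "yaw": 0, "grip": 0},
    {"translation": [0, 0, -7], "yaw": 0, "grip": 0},
    {"translation": [0, 0, -7], "yaw": 0, "grip": 0},
  ],
)

```text
time_s: 3.62
ee_pos: [0.5932, 0.1814, 0.1241]
orientation: [3.141, 0.002, 2.833]
wrist_force: [-0.5, -0.6, 3.2]
finger_gap: 0.004
```

Emit:
carry_out(
  increments=[
    {"translation": [0, 0, -0.7], "yaw": 0, "grip": 0},
    {"translation": [0, 0, -1.4], "yaw": 0, "grip": 0},
    {"translation": [0, 0, -1.8], "yaw": 0, "grip": 0},
    {"translation": [0, 0, -1.8], "yaw": 0, "grip": 0},
    {"translation": [0, 0, -1.8], "yaw": 0, "grip": 0},
  ],
)

```text
time_s: 4.03
ee_pos: [0.5932, 0.1815, 0.1227]
orientation: [3.141, 0.002, 2.833]
wrist_force: [-3.6, -0.1, 6.7]
finger_gap: -0.004
```

```bash
python3 -c "
from h import *
f=[]
for i in range(5):
    s=monitor.observe(); f.append(s['wrist_force']); capture('side') if i<4 else 0
print(s['ee_pos'],np.round(f,1))"
```

```text
[0.59322573 0.18143224 0.12271966] [[-3.6 -0.1  6.7]
 [-2.  -0.7  6.8]
 [-2.9 -0.1  7.8]
 [-2.5 -0.2  7. ]
 [-2.6 -0.6  6.3]]
```

Emit:
carry_out(
  increments=[
    {"translation": [0, 0, -0.6], "yaw": 0, "grip": 0},
    {"translation": [0, 0, -1.2], "yaw": 0, "grip": 0},
    {"translation": [0, 0, -1.2], "yaw": 0, "grip": 0},
    {"translation": [0, 0, -1.2], "yaw": 0, "grip": 0},
  ],
)

```text
time_s: 4.57
ee_pos: [0.5932, 0.1815, 0.122]
orientation: [3.141, 0.003, 2.833]
wrist_force: [-2.8, -0.1, 7.8]
finger_gap: -0.001
```

Emit:
carry_out(
  increments=[
    {"translation": [0, 0, -0.6], "yaw": 0, "grip": 0},
    {"translation": [0, 0, -1.2], "yaw": 0, "grip": 0},
    {"translation": [0, 0, -1.2], "yaw": 0, "grip": 0},
    {"translation": [0, 0, -1.2], "yaw": 0, "grip": 0},
  ],
)

```text
time_s: 4.9
ee_pos: [0.5932, 0.1815, 0.1212]
orientation: [3.141, 0.003, 2.833]
wrist_force: [-2.6, -0.8, 7.6]
finger_gap: 0.003
```

Emit:
carry_out(
  increments=[
    {"translation": [0, 0, 3], "yaw": 0, "grip": 0},
    {"translation": [0, 0, 10], "yaw": 0, "grip": 0},
    {"translation": [0, 0, 35], "yaw": 0, "grip": 0},
    {"translation": [0, 0, 70], "yaw": 0, "grip": 0},
    {"translation": [0, 0, 110], "yaw": 0, "grip": 0},
    {"translation": [0, 0, 110], "yaw": 0, "grip": 0},
    {"translation": [0, 0, 110], "yaw": 0, "grip": 0},
    {"translation": [0, 0, 110], "yaw": 0, "grip": 0},
  ],
)

```text
time_s: 5.57
ee_pos: [0.5932, 0.1814, 0.2309]
orientation: [3.141, 0.003, 2.833]
wrist_force: [0.6, -0.5, -0.5]
finger_gap: -0.004
```

```bash
cat > look.py <<'E'
from h import *
import sys
s=monitor.observe(); p,d=capture("wrist"); K,R,o=cam("wrist",s)
cv2.imwrite(f"pics/{sys.argv[1]}.png",p[:,:,::-1])
P=cloud(d,K,R,o); Z=P[:,:,2]
print(s["time_s"],s["ee_pos"].round(4),s["orientation"].round(3),s["wrist_force"].round(1))
near=(np.hypot(P[:,:,0]-.593,P[:,:,1]-.181)<.055)&(d>0)
q=P[near&(Z>.09)&(Z<.15)]; (c,rad)=cv2.minEnclosingCircle(q[:,:2].astype(np.float32)*1000); print("disc",c,rad)
c=np.array(c)/1000
v=q[:,:2]-c; r=np.hypot(*v.T)
zs=q[:,2]; print("hub z",np.median(zs[r<.010]).round(4),"disc z",np.median(zs[(r>.025)&(zs<np.median(zs[r<.01])-.012)]).round(4))
k=(r>.022)&(r<.041)&(zs>np.median(zs[r<.01])-.004)
a=np.arctan2(v[k,1],v[k,0])
print("rib phase deg (mod120)",np.degrees(np.angle(np.mean(np.exp(3j*a)))/3).round(1))
deg=np.degrees(a)
for t in np.degrees(np.angle(np.mean(np.exp(3j*a)))/3)+np.array([-120,0,120]):
    m=np.abs((deg-t+180)%360-180)<40; print(t.round(1),m.sum(),(t+((deg[m]-t+180)%360-180).mean()).round(1) if m.any() else '')
E
python3 look.py w2
```

```text
5.5667 [0.5932 0.1814 0.2309] [3.141e+00 3.000e-03 2.833e+00] [ 0.6 -0.5 -0.5]
disc (592.3822631835938, 180.86175537109375) 42.06093215942383
hub z 0.1249 disc z 0.1046
rib phase deg (mod120) -10.6
-130.6 473 -131.9
-10.6 322 -10.1
109.4 480 110.2
```

It latched: hub at 124.9 mm against 132.5 at rest. The ribs are at -131, -11 and 109 deg, about centre (592.4, 180.9). Next I'll lower the finger on the counter-clockwise side of the -11 deg rib, clear of the disc.

Emit:
carry_out(
  increments=[
    {"translation": [18, 10, 0], "yaw": 0, "grip": 0},
    {"translation": [36.7, 19.7, 0], "yaw": 0, "grip": 0},
    {"translation": [36.7, 19.7, -20], "yaw": 0, "grip": 0},
    {"translation": [36.7, 19.7, -50], "yaw": 0, "grip": 0},
    {"translation": [36.7, 19.7, -80], "yaw": 0, "grip": 0},
    {"translation": [36.7, 19.7, -100], "yaw": 0, "grip": 0},
    {"translation": [36.7, 19.7, -110], "yaw": 0, "grip": 0},
    {"translation": [36.7, 19.7, -115], "yaw": 0, "grip": 0},
    {"translation": [36.7, 19.7, -115], "yaw": 0, "grip": 0},
    {"translation": [36.7, 19.7, -115], "yaw": 0, "grip": 0},
  ],
)

```text
time_s: 6.45
ee_pos: [0.63, 0.2012, 0.116]
orientation: [3.141, 0.002, 2.833]
wrist_force: [0.3, -0.4, 0.0]
finger_gap: 0.004
```

```bash
python3 look.py w3; python3 - <<'E'
# arc rows, mm, relative to the start pose, per rad
import numpy as np
from station import monitor
p=monitor.observe()["ee_pos"][:2]*1000; c=np.array([592.4,180.9]); v=p-c
print(p, np.hypot(*v), np.degrees(np.arctan2(v[1],v[0])))
for f in np.arange(.05,1.01,.05):
    R=np.array([[np.cos(f),np.sin(f)],[-np.sin(f),np.cos(f)]]); print(round(f,2),(R@v-v).round(1))
E
```

```text
6.45 [0.63   0.2012 0.116 ] [3.141e+00 2.000e-03 2.833e+00] [ 0.3 -0.4  0. ]
disc (594.645263671875, 183.75096130371094) 45.24150085449219
hub z 0.1248 disc z 0.1047
rib phase deg (mod120) -2.3
-122.3 1657 -132.0
-2.3 2044 3.6
117.7 1545 115.3
[630.17173581 201.23323596] 42.896905613649544 28.294415870618217
0.05 [ 1.  -1.9]
0.1 [ 1.8 -3.9]
0.15 [ 2.6 -5.9]
0.2 [ 3.3 -7.9]
0.25 [  3.9 -10. ]
0.3 [  4.3 -12.1]
0.35 [  4.7 -14.2]
0.4 [  4.9 -16.3]
0.45 [  5.1 -18.5]
0.5 [  5.1 -20.6]
0.55 [  5.1 -22.7]
0.6 [  4.9 -24.9]
0.65 [  4.6 -27. ]
0.7 [  4.2 -29.1]
0.75 [  3.7 -31.2]
0.8 [  3.1 -33.3]
0.85 [  2.4 -35.3]
0.9 [  1.6 -37.3]
0.95 [  0.7 -39.2]
1.0 [ -0.3 -41.1]
```

View pics/w3.png

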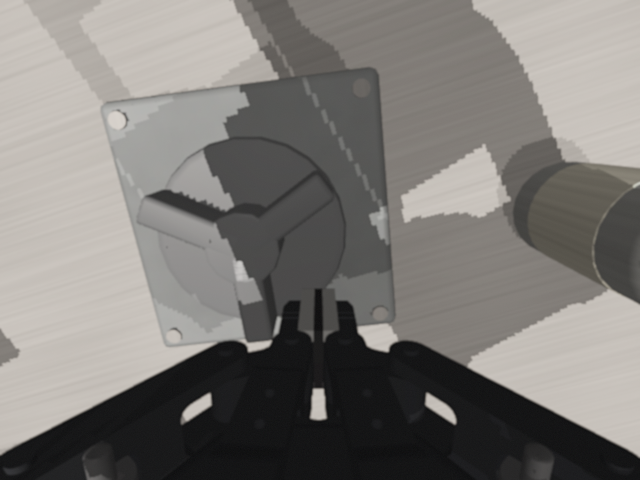

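The finger stands beside the near rib (about (256,300)), clear of it, with its tip at about (318,295). I'll swing it clockwise around the axis up to the rib.

Emit:
carry_out(
  increments=[
    {"translation": [1.0, -1.9, 0], "yaw": -0.05, "grip": 0},
    {"translation": [1.8, -3.9, 0], "yaw": -0.1, "grip": 0},
    {"translation": [2.6, -5.9, 0], "yaw": -0.15, "grip": 0},
    {"translation": [3.3, -7.9, 0], "yaw": -0.2, "grip": 0},
    {"translation": [3.9, -10, 0], "yaw": -0.25, "grip": 0},
    {"translation": [4.3, -12.1, 0], "yaw": -0.3, "grip": 0},
    {"translation": [4.7, -14.2, 0], "yaw": -0.35, "grip": 0},
    {"translation": [4.9, -16.3, 0], "yaw": -0.4, "grip": 0},
    {"translation": [5.1, -18.5, 0], "yaw": -0.45, "grip": 0},
    {"translation": [5.1, -20.6, 0], "yaw": -0.5, "grip": 0},
    {"translation": [5.1, -20.6, 0], "yaw": -0.5, "grip": 0},
  ],
)

```text
time_s: 7.42
ee_pos: [0.6358, 0.1807, 0.1182]
orientation: [3.138, 0.004, 2.331]
wrist_force: [0.8, 1.2, 0.2]
finger_gap: -0.001
```

```bash
cat > look2.py <<'E'
from h import *
import sys
s=monitor.observe(); p,d=capture("wrist"); K,R,o=cam("wrist",s)
cv2.imwrite(f"pics/{sys.argv[1]}.png",p[:,:,::-1])
P=cloud(d,K,R,o); c=np.array([.5924,.1809]); t=s["ee_pos"]
v=P[:,:,:2]-c; r=np.hypot(v[:,:,0],v[:,:,1]); Z=P[:,:,2]
hub=np.median(Z[(r<.01)&(d>0)&(Z<.15)])
k=(d>0)&(r>.022)&(r<.041)&(abs(Z-hub)<.004)&(np.hypot(P[:,:,0]-t[0],P[:,:,1]-t[1])>.02)
a=np.degrees(np.arctan2(v[k][:,1],v[k][:,0])); h,e=np.histogram(a,np.arange(-180,181,5))
print(s["time_s"],t.round(4),s["orientation"].round(3),s["wrist_force"].round(1)); print("hub",hub.round(4))
for x0 in (-150,100):
    m=abs((a-x0+180)%360-180)<50
    print(x0,m.sum(),(x0+np.median((a[m]-x0+180)%360-180)).round(1))
E
python3 look2.py w4
```

```text
7.4167 [0.6358 0.1807 0.1182] [3.138 0.004 2.331] [0.8 1.2 0.2]
hub 0.1249
-150 1417 -142.1
100 1686 99.3
```

In contact: the head has turned about 0.18 rad and is still latched. Continuing.

Emit:
carry_out(
  increments=[
    {"translation": [-0.2, -2.2, -1], "yaw": -0.05, "grip": 0},
    {"translation": [-0.5, -4.3, -2], "yaw": -0.1, "grip": 0},
    {"translation": [-0.9, -6.5, -2], "yaw": -0.15, "grip": 0},
    {"translation": [-1.4, -8.6, -2], "yaw": -0.2, "grip": 0},
    {"translation": [-2, -10.7, -2], "yaw": -0.25, "grip": 0},
    {"translation": [-2, -10.7, -2], "yaw": -0.25, "grip": 0},
    {"translation": [-2, -10.7, -2], "yaw": -0.25, "grip": 0},
  ],
)

```text
time_s: 8.05
ee_pos: [0.6344, 0.1702, 0.1171]
orientation: [3.137, 0.005, 2.087]
wrist_force: [2.5, -0.0, 3.4]
finger_gap: 0.001
```

```bash
python3 look2.py w5
```

```text
8.05 [0.6344 0.1702 0.1171] [3.137 0.005 2.087] [ 2.5 -0.   3.4]
hub 0.1247
-150 1430 -156.7
100 1708 85.1
```

0.44 rad and still latched. There's a slight upward force, so I'll raise the tip a little and keep turning.

Emit:
carry_out(
  increments=[
    {"translation": [-0.3, -1, 1.5], "yaw": -0.03, "grip": 0},
    {"translation": [-0.9, -2.6, 2], "yaw": -0.07, "grip": 0},
    {"translation": [-1.5, -4.1, 2], "yaw": -0.11, "grip": 0},
    {"translation": [-1.5, -4.1, 2], "yaw": -0.11, "grip": 0},
    {"translation": [-1.5, -4.1, 2], "yaw": -0.11, "grip": 0},
  ],
)

```text
time_s: 8.52
ee_pos: [0.6331, 0.1662, 0.1197]
orientation: [3.136, 0.005, 1.979]
wrist_force: [2.3, 0.1, 5.8]
finger_gap: 0.001
```

```bash
python3 look2.py w6
```

```text
8.5167 [0.6331 0.1662 0.1197] [3.136 0.005 1.979] [2.3 0.1 5.8]
hub 0.1275
-150 1459 -162.6
100 1708 79.5
```

View pics/w6.png

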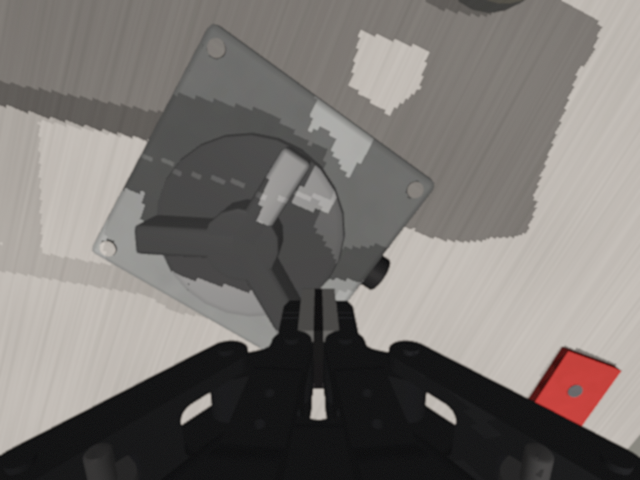

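It has come free: the hub rose with the tip to 127.5 mm, where a step on the finger, about 8 mm above its tip, holds it down. Raising slightly lets it spring fully out.

Emit:
carry_out(
  increments=[
    {"translation": [-0.3, -0.8, 2], "yaw": -0.02, "grip": 0},
    {"translation": [-0.3, -0.8, 4], "yaw": -0.02, "grip": 0},
    {"translation": [-0.3, -0.8, 6], "yaw": -0.02, "grip": 0},
    {"translation": [-0.3, -0.8, 7], "yaw": -0.02, "grip": 0},
    {"translation": [-0.3, -0.8, 7], "yaw": -0.02, "grip": 0},
  ],
)

```text
time_s: 8.98
ee_pos: [0.6328, 0.1654, 0.1265]
orientation: [3.136, 0.005, 1.96]
wrist_force: [2.0, 1.6, -0.3]
finger_gap: -0.001
```

```bash
python3 look2.py w7
```

```text
8.9833 [0.6328 0.1654 0.1265] [3.136 0.005 1.96 ] [ 2.   1.6 -0.3]
hub 0.1329
-150 1431 -163.2
100 1678 78.7
```

Fully out (132.9 mm), held at 0.54 rad. I'll swing the finger back so the spring returns the head, then lift clear.

Emit:
carry_out(
  increments=[
    {"translation": [1.4, 4.1, 0], "yaw": 0.1, "grip": 0},
    {"translation": [2.3, 8.4, 0], "yaw": 0.2, "grip": 0},
    {"translation": [2.8, 12.6, 0], "yaw": 0.3, "grip": 0},
    {"translation": [2.9, 16.9, 0], "yaw": 0.4, "grip": 0},
    {"translation": [2.5, 21.2, 0], "yaw": 0.5, "grip": 0},
    {"translation": [1.7, 25.5, 0], "yaw": 0.6, "grip": 0},
    {"translation": [0.5, 29.7, 0], "yaw": 0.7, "grip": 0},
    {"translation": [-1.1, 33.7, 0], "yaw": 0.8, "grip": 0},
    {"translation": [-1.1, 33.7, 0], "yaw": 0.8, "grip": 0},
    {"translation": [-1.1, 33.7, 30], "yaw": 0.8, "grip": 0},
    {"translation": [-10, 30, 65], "yaw": 0.85, "grip": 0},
    {"translation": [-30, 20, 100], "yaw": 0.87, "grip": 0},
    {"translation": [-40, 16, 105], "yaw": 0.87, "grip": 0},
    {"translation": [-40, 16, 105], "yaw": 0.87, "grip": 0},
    {"translation": [-40, 16, 105], "yaw": 0.87, "grip": 0},
  ],
)

```text
time_s: 10.28
ee_pos: [0.5927, 0.1811, 0.2315]
orientation: [3.136, 0.005, 2.827]
wrist_force: [0.7, 0.6, -0.4]
finger_gap: -0.001
```

```bash
python3 look.py w8; python3 - <<'E'
from h import *
p,d=capture("scene"); cv2.imwrite("pics/scene1.png",p[:,:,::-1])
E
```

```text
10.2833 [0.5927 0.1811 0.2315] [3.136 0.005 2.827] [ 0.7  0.6 -0.4]
disc (592.388427734375, 180.9810028076172) 41.889015197753906
hub z 0.1329 disc z 0.1127
rib phase deg (mod120) -10.6
-130.6 496 -131.8
-10.6 265 -10.3
109.4 509 110.5
```

View pics/scene1.png

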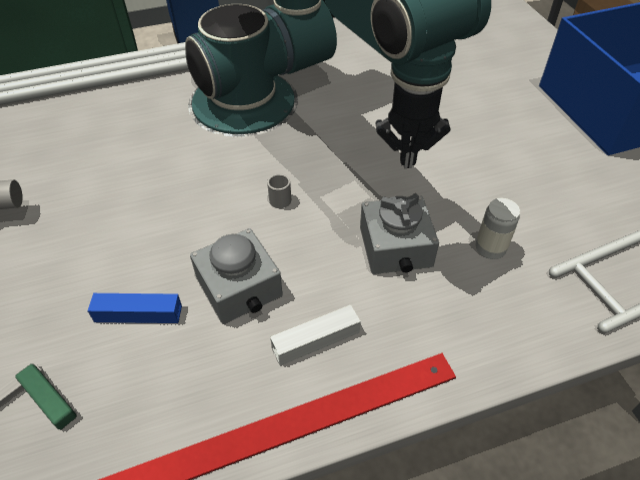

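View pics/w8.png

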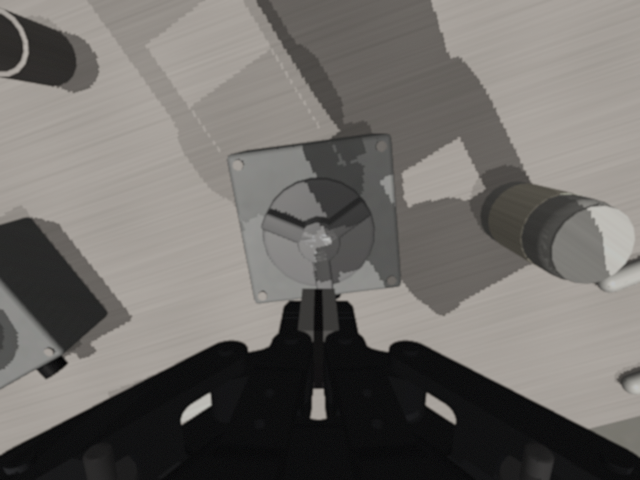

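Both views match the first ones. The head (318,235 wrist; 402,212 scene) is out with its ribs back at rest, the can, stub and offcut are where they were, and the gripper is clear.

```bash
python3 -c "
from station import ticket; print(ticket.sign_off())"
```

```text
the job is handed in; nothing more can be done
None
```

The stop button check is done and handed in at about 10.3 s on the robot's clock, well inside the 48 s limit.

- **Press:** I pushed the ribbed head in by about 10.8 mm, with forces up to about 8 N. With the finger off, it stayed latched at a measured height of 124.9 mm, against 132.5 mm at rest.
- **Release:** I pushed one rib clockwise to about 0.54 rad. A step on the finger, about 8 mm above its tip, pressed on the top of the rib with up to about 6 N. This held the head partly down just after it came free, until I raised the finger 7 mm and it sprang fully out. I then swung the finger back and lifted it clear.
- **Last checks:** The hub is at 132.9 mm and the ribs are back at -11, 109 and -131 deg, the angles measured before turning. Wrist force is about zero. By eye, the smooth button, can, stub and offcut look the same as in the first picture; I did not re-measure them.

Nothing failed in the last checks.

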